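Show the drilled chair stretcher to the inspection camera

ROBOT

A 6-joint arm with a two-finger parallel gripper is mounted at the origin on the work surface. World frame = base frame: x ahead of the robot, y to its left, z up, the work surface at z = 0. Lengths are in m, angles in degrees, forces in N, time in s.
With the tool pointing down it reaches from about 0.4 to 0.825 m from the base axis. Payload 7 kg.
Tool frame: the origin (TCP) lies at the very end of the fingers, on their centre line; the grasp point (between the pads) lies 19 mm behind it; z points along the fingers, y is the line along which they close (so a half turn about z gives the same grasp; the last joint's range is limited). The gripper opens to 88 mm and grips with 3 to 60 N. Pads are 19 mm wide; open, the fingers measure 130 mm over their backs; the gripper's body (78 mm by 193 mm) begins 47 mm behind the grasp point.
Start: joints at [-60.613, 20.546, 0.682, 0, -70.136, -16.507], TCP at [0.15, -0.658, 0.227] pointing down, gripper open.
Joint ranges: [-176.03, 176.03], [-82.01, 121.73], [-58.28, 71.71], [-173.87, 95.51], [-174.79, -0.11], [-173.66, 173.66]. Speed limits (degrees/s): [136.94, 136.94, 172.46, 180, 180, 180].

INTERFACE

Orientations are given as [roll, pitch, yaw] about the fixed x, y, z axes, in that order (R = Rz(yaw) Ry(pitch) Rx(roll)).
In Python, from plant import get_state, imaging, r, finder gives the robot as it stands.
- The arm moves only by the shell command python3 -m handwheel 'ROWS' [FORCE]. ROWS is JSON, a list of rows, each a list of 5 numbers: the closure, from 0 (fully open) to 1 (shut), then the shift along the world's x, y, z in cm, then the turn about the world's z in degrees. A call has 1 to 8 rows; each row is the pose to reach, as a shift and turn from the pose commanded when the call began; what a row does not reach only later rows make up. A row lasts 1/8 s, in which the tool goes at most 62.5 mm and 10.7 degrees, less where a joint would pass 70% of its speed; a pose out of reach is approached as far as the arm can. A call with a gripper value outside its range is refused whole. The fingers move at their own pace and stop on an object; FORCE is the grip in N (left out, the last holds). Time passes only in rows, so rows that repeat a pose let the fingers close. It gives the time, the measured TCP pose, the force, the opening and the grip force at its end, in the units of the state.
- get_state(): the state, without advancing time (a new reading comes with each control period).
- imaging.capture(name): name is "side" or "top"; returns (picture, depth): 480x640x3 uint8, red, green, blue; 480x640 float32, m along the optical axis (not along the pixel's ray), 0 where there is no reading.
- imaging.get_calibration(name): a dict with "fx", "fy", "cx", "cy" (pixels), "dist" ([k1, k2, p1, p2, k3] as OpenCV has them; the pictures are not rectified), "rvec" (rotation vector, rad) and "tvec" (3), from world to camera coordinates, as OpenCV has them. Camera axes: x right, y down, z forward; pixel columns grow to the right and rows downward; lengths in m; the calibration is good to about 2 mm. A picture is of the moment at which its call begins. get_calibration takes no time and is no camera call.
- r.close_job(): hands the job in; it is judged then, once.
Trained networks look in the newest picture that a camera, given by its name, has taken for a name from the list of things; names that differ only in an ending like _2 or _b are one class to them, and where a whole thing is asked for, a point or a joint stands for the part that bears it (a point fixed in the world has none). Each returns a list of dicts, best first, with "p" (0 to 1); they miss things now and then, are a little off and sometimes report something else, mostly with a low value. They report only what shows in the picture. A call takes as long as a camera call. They do not tell look-alikes from the thing itself.
- finder.cut_out(camera, query): "region" (480x640 bool, what is visible of it) and "pixel" ([column, row] in pixels, amid what is visible of it).
The state is a dict: "time_s": time; "joints": joint angles; "qd": joint speeds; "joint_torque": joint torques, N m; "tcp_pos": TCP position; "eef_rot": TCP orientation; "contact_force": force on the tool from outside, world axes, zero at the start; "moment": the same for the moment, N m; "gripper_width": finger opening in m; "gripper_force": force on a finger pad.
Only numpy, scipy, OpenCV 4.12 (cv2) and the standard library are available. Lean on these libraries where they do the work, as an engineer would, in place of code of your own. Each camera call takes 0.05 s, during which the arm holds its last target. There are 200 camera calls.

TASK

First lift the blue drilling saddle off the dark chair stretcher in the cradle, hang it astride the steel bar of the jig rack and let go of it. Then take the stretcher out of the cradle and present it to the inspection camera: held in the air level and with its drilled face still up, on the lens's axis with the pale tenon end pointing straight at the lens and its tip about 100 mm from it. Finish while holding it there, still and clear of everything; do not touch the camera, and leave the other things on the bench where they are.

Things in the scene. Friction and masses are not known exactly. Their poses are not given: they have to be found in the camera images.
- stretcher: chair stretcher: dark square wooden bar 28 x 28 mm, 165 mm long, with a pale round tenon (diameter 18, 35 mm long) on its +x end, 200 mm overall, 100 g. Origin: on its axis, midway between its ends (the balance point is about 15 mm from it towards -x). x along the bar towards the tenon; z is up as it lies, out of the face with two dark drilled holes. It lies loose in two open-topped notches of the cradle and lifts straight out
- stretcher_tip (a point): centre of the tenon's end face, 100 mm along x from the stretcher's origin
- stretcher_tail (a point): centre of the stretcher's other end face, 100 mm along -x from its origin
- saddle: blue drilling saddle with an orange grip, a loose inverted U, 220 g: crown 60 mm (along x) x 52 mm (y) x 10 mm thick, and two cheeks 8 mm thick reaching 55 mm down from the crown's underside, 36 mm apart inside. Origin: middle of the crown's underside, which rests on what the saddle straddles. The orange grip stands on the crown: 44 mm along x, 14 mm thick (y), from 10 to 46 mm above the origin. At the start it sits astride the middle of the stretcher; x along the stretcher
- cradle: fixed plywood and wood cradle holding the stretcher along its x: base board 150 x 90 x 12 mm, two notched blocks 16 mm thick (x) at 50 mm either side of its centre, 60 mm wide (y), notch bottom 58 mm and block top 74 mm above the bench, notches 31 mm wide. Origin: centre of its underside on the bench
- rack: fixed jig rack: wooden base 120 x 240 x 18 mm, two posts 30 x 18 mm, 186 mm tall, 200 mm apart (centres), joined by a level steel bar of 16 mm diameter along its y. Origin: centre of its underside on the bench. It may stand at the left or the right
- bar_mid (a point): top of the bar, midway between the posts, 180 mm above the bench; the bar runs along the rack's y
- station: fixed inspection station: grey base board 360 x 140 x 12 mm and at its far end a steel column 297 mm tall. Its x axis is level, the way from the open place above the board to the camera. Origin: on the bench, 100 mm towards -x from the board's centre. It may stand at the left or the right
- camera: black inspection camera head, box 36 x 56 x 50 mm with a yellow-rimmed lens tube 32 mm long pointing along -x, clamped on the station's column at a height that differs each time. Axes as the station's; origin on the lens's axis in the free air, straight above the station's origin: the centre of the lens's front glass lies 205 mm along +x from it, and the lens axis is the level line through it along x. Not to be touched
- blank: a plain square bar of pale wood, 180 x 28 x 28 mm, no tenon, lying on the bench. Bystander; its origin is at its underside
- plane: a hand plane, steel sole 160 x 50 mm, about 90 mm tall, wooden handle. Bystander; its origin is at its underside
- mallet: a wooden mallet lying down, head 100 x 60 x 60 mm, handle 190 mm along its +y. Bystander; its origin is at its underside
- glue: a white glue bottle, diameter 56, 160 mm tall, upright. Bystander; its origin is at its underside
- pot: a blue pot with pencils, diameter 70, 136 mm tall with the pencils. Bystander; its origin is at its underside
- clamp: a small steel bar clamp lying flat, 150 x 80 mm, 16 mm thick, red handle. Bystander; its origin is at its underside
- square: a try square lying flat, dark wooden stock 100 mm, steel blade 140 mm. Bystander; its origin is at its underside
There are look-alikes about, which are no part of the job. What is shaped like the saddle but purple or yellow is not meant.

How it is judged:
By the outcome, as a careful person would: the job done as asked, in the order asked, and still so for the second after the job is handed in, while the arm keeps its last pose, push and grip.
It also fails if it takes over 56 s, if anything falls off the work surface, if the arm or the gripper's body presses on something with over 40 N, if the wrist force passes 120 N, or if a joint passes its speed limit or range.

## Working session

There is one attempt and no reset: what is moved stays moved. The work goes in short steps, Python scripts to look and compute and a shell command to move; the robot and the scene stay as the last step left them, time stands still between calls to the robot, and variables do not carry over. Pictures are saved under pics/ and viewed, at most 10 in all, crops included, and the job is handed in when it is done.

```bash
ls; mkdir -p pics; python3 - <<'E'
from plant import get_state, imaging, r, finder
import cv2,numpy as np
s=get_state();print(s['time_s'],s['tcp_pos'],s['eef_rot'],s['gripper_width'])
for n in('side','top'):
    p,d=imaging.capture(n);cv2.imwrite(f'pics/{n}0.png',p[:,:,::-1]);np.savez(f'{n}0.npz',p=p,d=d)
    c=imaging.get_calibration(n);print(n,c)
E
```

```text
pics
0.0 [ 0.15031102 -0.65754179  0.22562201] [ 1.79904163e+02 -7.61789750e-03 -1.67129617e+02] 0.08780101761775835
side {'fx': 613.2137844757447, 'fy': 613.2137844757447, 'cx': 323.68802125670925, 'cy': 241.45593762942138, 'dist': array([0.05459632, 0.        , 0.        , 0.        , 0.        ]), 'rvec': array([ 2.15028047,  0.15111799, -0.05163571]), 'tvec': array([-0.49542934,  0.07166548,  2.35622475])}
top {'fx': 525.8705938747914, 'fy': 525.8705938747914, 'cx': 326.5211318688066, 'cy': 233.3118925277678, 'dist': array([0.03239992, 0.        , 0.        , 0.        , 0.        ]), 'rvec': array([ 2.1587992 , -2.15686806,  0.13369858]), 'tvec': array([-0.02252489,  0.50812563,  1.59006169])}
```

View pics/side0.png

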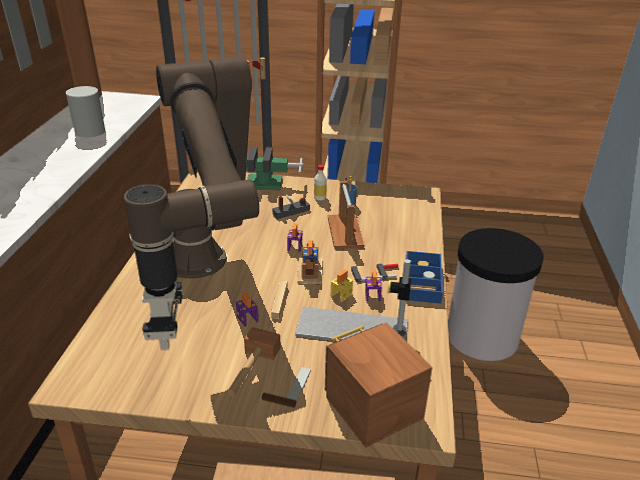

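View pics/top0.png

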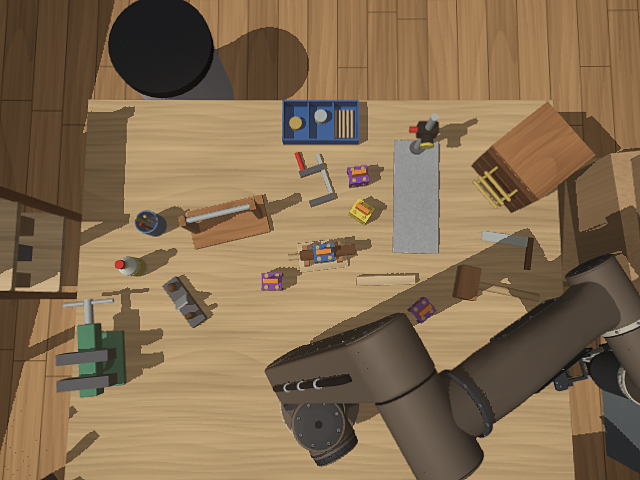

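The side view shows the cradle with the blue saddle at about (311,255), the rack at (346,225) and the station camera at (400,288). In the top view the candidates are: blue (322,251), purple (272,281), (358,175) and (422,308), yellow (361,210). The blue one, astride the dark bar in the cradle, is the saddle. The rack is at (225,218) and the station at (416,195), with its camera at the far end (425,130). Next I measure and confirm in a crop.

```bash
cat > h.py <<'E'
import cv2,numpy as np
from plant import get_state, imaging, r, finder
def cloud(n,d):
    c=imaging.get_calibration(n);K=np.array([[c['fx'],0,c['cx']],[0,c['fy'],c['cy']],[0,0,1]])
    v,u=np.mgrid[0:480,0:640]
    q=cv2.undistortPoints(np.stack([u,v],-1).reshape(-1,1,2).astype(np.float64),K,c['dist']).reshape(480,640,2)
    P=np.dstack([q[...,0]*d,q[...,1]*d,d]); R=cv2.Rodrigues(c['rvec'])[0]
    W=(P-c['tvec'])@R; W[d<=0]=np.nan
    return W
def proj(n,X):
    c=imaging.get_calibration(n);K=np.array([[c['fx'],0,c['cx']],[0,c['fy'],c['cy']],[0,0,1]])
    return cv2.projectPoints(np.array(X,float).reshape(-1,1,3),c['rvec'],c['tvec'],K,c['dist'])[0].reshape(-1,2)
def rect(X):
    (c,s,a)=cv2.minAreaRect((X[:,:2]*1000).astype(np.float32));return np.round(c,1),np.round(s,1),round(a,1)
def crop(p,x0,x1,y0,y1,f,name):
    cv2.imwrite(name,cv2.resize(p[y0:y1,x0:x1,::-1],None,fx=f,fy=f,interpolation=cv2.INTER_CUBIC))
E
python3 - <<'E'
from h import *
for n in('top','side'):
    z=np.load(n+'0.npz');p,d=z['p'],z['d'];W=cloud(n,d)
    for q in('saddle','stretcher','stretcher_tip','cradle','rack','station','camera','blank','mallet'):
        for o in finder.cut_out(n,q)[:6]:
            if o['p']<.25: continue
            m=o['region'];X=W[m];X=X[~np.isnan(X[:,0])]
            if len(X)<5: continue
            zt=np.percentile(X[:,2],95);T=X[X[:,2]>zt-.012]
            print(n,q,round(o['p'],2),np.round(o['pixel']),len(X),'med',np.median(X,0).round(3),'zr',np.percentile(X[:,2],[2,98]).round(3),rect(X),'top',rect(T))
zt=np.load('top0.npz')['p'];zs=np.load('side0.npz')['p']
a=cv2.resize(zt[225:285,270:370],None,fx=7,fy=7,interpolation=cv2.INTER_CUBIC)[:280] if 0 else cv2.resize(zt[230:275,280:370],(600,300),interpolation=cv2.INTER_CUBIC)
b=cv2.resize(zs[225:300,250:400],(600,300),interpolation=cv2.INTER_CUBIC)
cv2.imwrite('pics/c1.png',np.vstack([a,b])[:,:,::-1])
E
```

```text
top saddle 0.75 [321. 253.] 396 med [ 0.441 -0.012  0.097] zr [0.014 0.137] (array([449. , -12.9]), array([66.4, 62.3]), 3.8) top (array([443.9, -12. ]), array([14.1, 42.4]), 7.9)
top saddle 0.73 [272. 282.] 364 med [0.359 0.14  0.067] zr [0.04  0.106] (array([359.5, 141.5]), array([51.4, 58.3]), 0.6) top (array([359.3, 142.9]), array([42. , 11.9]), 89.7)
top saddle 0.66 [423. 310.] 413 med [ 0.276 -0.302  0.066] zr [0.    0.105] (array([ 272.1, -309.7]), array([64.1, 59.5]), 40.8) top (array([ 275.9, -306.5]), array([14.5, 43.4]), 41.4)
top saddle 0.57 [362. 212.] 416 med [ 0.569 -0.127  0.066] zr [0.    0.106] (array([ 581.3, -130.5]), array([64.7, 67.7]), 55.7) top (array([ 575. , -128.4]), array([43.7, 14.8]), 55.4)
top saddle 0.57 [359. 178.] 415 med [ 0.679 -0.118  0.065] zr [0.007 0.106] (array([ 694.9, -118.4]), array([70.8, 64.1]), 8.2) top (array([ 686.2, -118.3]), array([14.9, 42.3]), 6.1)
top stretcher 0.93 [335. 255.] 349 med [ 0.443 -0.047  0.086] zr [0.071 0.092] (array([443.3,  -7.8]), array([ 27.6, 195.5]), 7.0) top (array([442.8,  -8.7]), array([ 27.5, 191.8]), 6.2)
[... 3788 characters left out ...]
] zr [-0.     0.035] (array([ 364.5, -201.7]), array([ 37.9, 192.1]), 1.1) top (array([ 368. , -204.4]), array([ 29.2, 186.4]), 2.1)
side blank 0.65 [404. 289.] 362 med [ 0.777 -0.322  0.203] zr [0.004 0.221] (array([ 778.3, -175.2]), array([332. ,  79.5]), 89.1) top (array([ 770.9, -307.1]), array([65.2, 67.2]), 86.1)
side mallet 0.95 [256. 349.] 1267 med [ 0.348 -0.474  0.043] zr [0.003 0.066] (array([ 357. , -505.5]), array([121. , 315.8]), 2.4) top (array([ 359.5, -449.6]), array([ 73. , 104.7]), 77.3)
side mallet 0.59 [404. 288.] 340 med [ 0.777 -0.323  0.204] zr [0.167 0.221] (array([ 788.8, -181.4]), array([315.5,  68.5]), 82.5) top (array([ 771.1, -307.1]), array([65.2, 66.9]), 86.1)
```

View pics/c1.png

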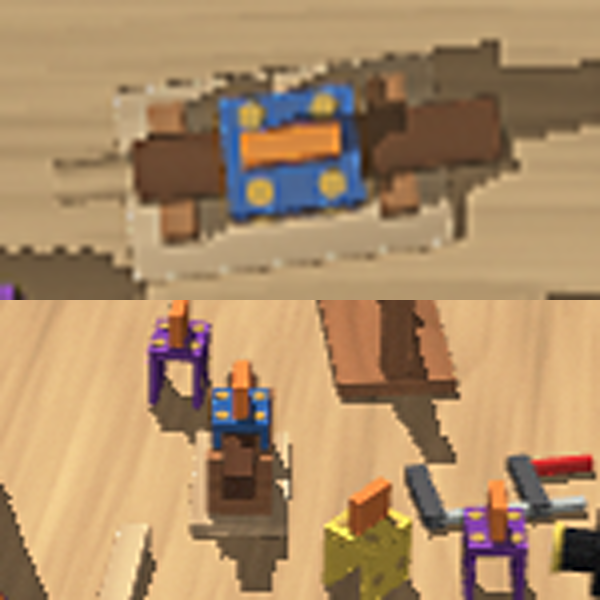

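The crop shows the blue saddle with its orange grip at top-image (322,251). It sits astride the dark bar in the pale cradle, with the yellow and purple look-alikes standing apart. The pale tenon points left (+y), so stretcher yaw is about 97°. Next I refine the rack, station and lens.

```bash
python3 - <<'E'
from h import *
z=np.load('top0.npz');p,d=z['p'],z['d'].copy();W=cloud('top',d)
hsv=cv2.cvtColor(p,cv2.COLOR_RGB2HSV)
b=(hsv[...,1]<45)&(W[...,2]>.004)&(W[...,2]<.03)&(W[...,0]>.4)&(W[...,0]<.85)&(W[...,1]<-.2)&(W[...,1]>-.42)
X=W[b];print('board',len(X),rect(X),np.median(X,0).round(4))
for n in('top','side'):
    z=np.load(n+'0.npz');p,W=z['p'],cloud(n,z['d'])
    m=(W[...,2]>.12)&(W[...,0]>.62)&(W[...,0]<.9)&(W[...,1]<-.2)&(W[...,1]>-.42)
    X=W[m];C=p[m].astype(int)
    yel=(C[:,0]>110)&(C[:,1]>90)&(C[:,2]<90)
    print(n,len(X),'yellow',yel.sum(),X[yel].min(0).round(3) if yel.any() else '',X[yel].max(0).round(3) if yel.any() else '',np.median(X[yel],0).round(3) if yel.any() else '')
    red=(C[:,0]>110)&(C[:,1]<80)
    if red.any(): print('red',np.median(X[red],0).round(3))
    for a in np.arange(.12,.31,.01):
        k=(X[:,2]>a)&(X[:,2]<=a+.01)
        if k.sum(): print(round(a,2),k.sum(),X[k].min(0).round(3),X[k].max(0).round(3),np.median(C[k],0))
    R=(W[...,2]>.165)&(W[...,2]<.2)&(W[...,0]>.48)&(W[...,0]<.62)&(W[...,1]>.15)&(W[...,1]<.42)
    X=W[R];C=p[R];g=(cv2.cvtColor(C[None],cv2.COLOR_RGB2HSV)[0,:,1]<60)
    v=cv2.fitLine(X[g][:,:2].astype(np.float32),cv2.DIST_HUBER,0,.01,.01).ravel()
    print('bar',g.sum(),rect(X[g]),np.percentile(X[g][:,2],[5,50,95]).round(3),v.round(4),'ang',np.degrees(np.arctan2(v[1],v[0])).round(1),'all',rect(X))
ps=np.load('side0.npz')['p'];pt=np.load('top0.npz')['p']
a=cv2.resize(ps[250:350,365:425],(360,600),interpolation=cv2.INTER_CUBIC);b=cv2.resize(pt[100:170,390:440],(429,600),interpolation=cv2.INTER_CUBIC)
cv2.imwrite('pics/c2.png',np.hstack([a,b])[:,:,::-1])
E
```

```text
board 4753 (array([ 630.6, -302.6]), array([142.3, 361.3]), 88.5) [ 0.6199 -0.2989  0.0125]
top 600 yellow 68 [ 0.733 -0.331  0.173] [ 0.803 -0.255  0.214] [ 0.737 -0.302  0.204]
red [ 0.784 -0.267  0.199]
0.13 1 [ 0.777 -0.298  0.131] [ 0.777 -0.298  0.131] [113. 113. 108.]
0.16 3 [ 0.768 -0.291  0.168] [ 0.768 -0.285  0.17 ] [95. 93. 84.]
0.17 13 [ 0.735 -0.329  0.17 ] [ 0.8   -0.278  0.18 ] [101.  77.  59.]
0.18 24 [ 0.733 -0.331  0.181] [ 0.779 -0.271  0.189] [111.5 102.   64. ]
0.19 86 [ 0.733 -0.328  0.19 ] [ 0.8   -0.255  0.2  ] [121.  51.  42.]
0.2 139 [ 0.733 -0.332  0.2  ] [ 0.799 -0.257  0.21 ] [56. 48. 42.]
0.21 186 [ 0.734 -0.331  0.21 ] [ 0.803 -0.277  0.22 ] [54. 46. 39.]
0.22 29 [ 0.766 -0.329  0.22 ] [ 0.797 -0.279  0.228] [55. 48. 41.]
0.23 9 [ 0.773 -0.309  0.234] [ 0.787 -0.296  0.239] [114. 114. 108.]
0.24 13 [ 0.774 -0.311  0.24 ] [ 0.788 -0.295  0.249] [114. 113. 107.]
0.25 9 [ 0.773 -0.313  0.25 ] [ 0.782 -0.296  0.259] [110. 109. 104.]
0.26 12 [ 0.774 -0.31   0.261] [ 0.789 -0.295  0.27 ] [114.5 113.5 105.5]
0.27 8 [ 0.774 -0.31   0.271] [ 0.789 -0.296  0.277
[... 1322 characters left out ...]
104. 104. 101.]
0.24 20 [ 0.778 -0.323  0.24 ] [ 0.796 -0.3    0.25 ] [104.  104.5 100. ]
0.25 17 [ 0.777 -0.315  0.251] [ 0.796 -0.301  0.259] [106. 106.  99.]
0.26 13 [ 0.779 -0.322  0.261] [ 0.797 -0.301  0.27 ] [103. 104.  98.]
0.27 21 [ 0.778 -0.317  0.27 ] [ 0.796 -0.301  0.28 ] [105. 105.  97.]
0.28 19 [ 0.777 -0.318  0.28 ] [ 0.795 -0.305  0.289] [105. 105.  99.]
0.29 24 [ 0.779 -0.32   0.292] [ 0.795 -0.292  0.3  ] [174.  178.  172.5]
0.3 8 [ 0.782 -0.32   0.3  ] [ 0.797 -0.304  0.304] [202.5 204.  195.5]
bar 83 (array([547.8, 295.3]), array([ 17.5, 166. ]), 12.7) [0.171 0.179 0.185] [ 0.2224 -0.9749  0.5457  0.299 ] ang -77.1 all (array([550.7, 283.8]), array([ 31.5, 234.9]), 13.0)
```

View pics/c2.png

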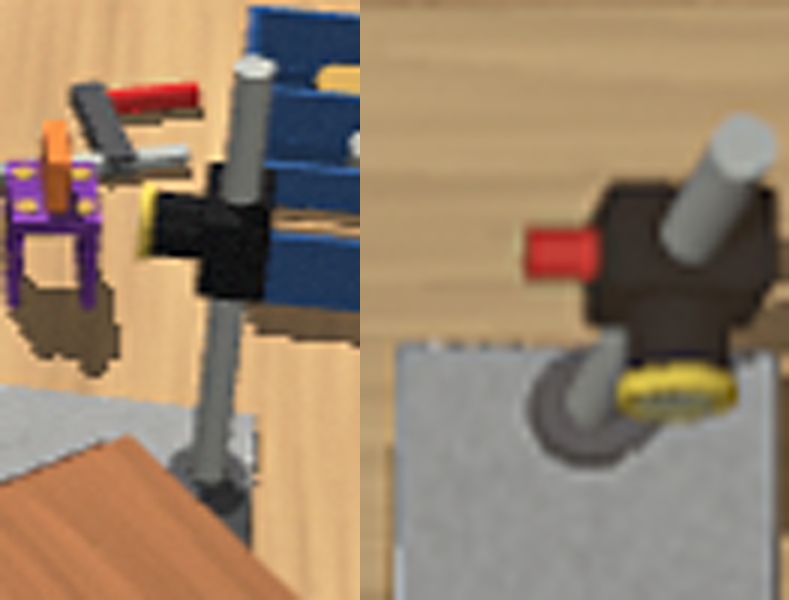

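```bash
python3 -m handwheel '[[0,5,10,4,10],[0,10,20,8,20],[0,15,30,8,30],[0,20,40,8,40],[0,24,50,8,50],[0,27,56,8,60],[0,29,62,6,70],[0,29,63,5,80]]'
```

```text
time_s: 2.0
tcp_pos: [0.3617, -0.2127, 0.2889]
eef_rot: [-179.9, -0.0, -86.8]
contact_force: [2.0, -1.1, 0.0]
gripper_width: 0.0876
gripper_force: 0.0
```

The crop shows the lens rim (yellow) at side crop (148,222) and top crop (677,390). The lens faces -x over the board, and the head is a black box centred on the tube. The board fit gives a station yaw of about -1.5° and the glass at about (0.736,-0.305).

```bash
python3 -m handwheel '[[0,2,5,-2,4],[0,5,10,-5,4],[0,7,16,-8,4],[0,8.2,20.3,-11,4],[0,8.2,20.3,-12,4],[0,8.2,20.3,-12,4]]'
python3 - <<'E'
from h import *
for n in('top','side'):
    z=np.load(n+'0.npz');p,W=z['p'],cloud(n,z['d'])
    m=(W[...,2]>.205)&(W[...,2]<.23)&(W[...,0]>.765)&(W[...,0]<.81)&(W[...,1]<-.27)&(W[...,1]>-.34)&(p.max(2)<75)
    X=W[m];print(n,len(X),np.percentile(X[:,2],[10,50,90]).round(4),rect(X))
    v,u=np.where((W[...,2]>.15)&(W[...,0]>.725)&(W[...,0]<.76)&(W[...,1]<-.25)&(W[...,1]>-.36));
    q=W[v,u];print('tube',q.min(0).round(3),q.max(0).round(3),np.percentile(q[:,2],[5,50,95]).round(3),'px',u.min(),u.max(),v.min(),v.max())
    print(proj(n,[[.7356,-.3054,zz] for zz in(.19,.195,.2)]).round(1).tolist())
z=np.load('side0.npz');p=z['p']
y=(p[...,0]>130)&(p[...,1]>110)&(p[...,2]<90);y[:270]=0;y[300:]=0;y[:,:384]=0;y[:,396:]=0
v,u=np.where(y);print('rim side',u.min(),u.max(),v.min(),v.max(),u.mean(),v.mean())
# saddle grip close look
p,d=imaging.capture('top');W=cloud('top',d);o=finder.cut_out('top','saddle')
for x in o[:6]: print(x['p'],x['pixel'])
crop(p,240,400,190,310,5,'pics/c3.png')
E
```

```text
time_s: 2.75
tcp_pos: [0.4425, -0.0116, 0.1677]
eef_rot: [179.9, -0.0, -83.1]
contact_force: [-0.1, -0.4, 0.6]
gripper_width: 0.0877
gripper_force: 0.0
top 192 [0.2098 0.2154 0.22  ] (array([ 782.8, -304.2]), array([35.8, 54.5]), 0.7)
tube [ 0.733 -0.323  0.175] [ 0.76  -0.285  0.216] [0.183 0.205 0.213] px 420 433 136 148
[[426.7, 146.8], [427.0, 146.3], [427.3, 145.8]]
side 116 [0.2098 0.2149 0.2195] (array([ 784.8, -306.5]), array([62.3, 39.4]), 86.4)
tube [ 0.736 -0.328  0.177] [ 0.76  -0.295  0.217] [0.183 0.203 0.212] px 387 395 281 292
[[386.9, 287.5], [387.1, 286.3], [387.2, 285.0]]
rim side 388 390 282 292 388.7142857142857 286.7142857142857
0.97 [423.6, 311.6]
0.88 [361.4, 211.9]
0.85 [359.9, 176.5]
```

View pics/c3.png

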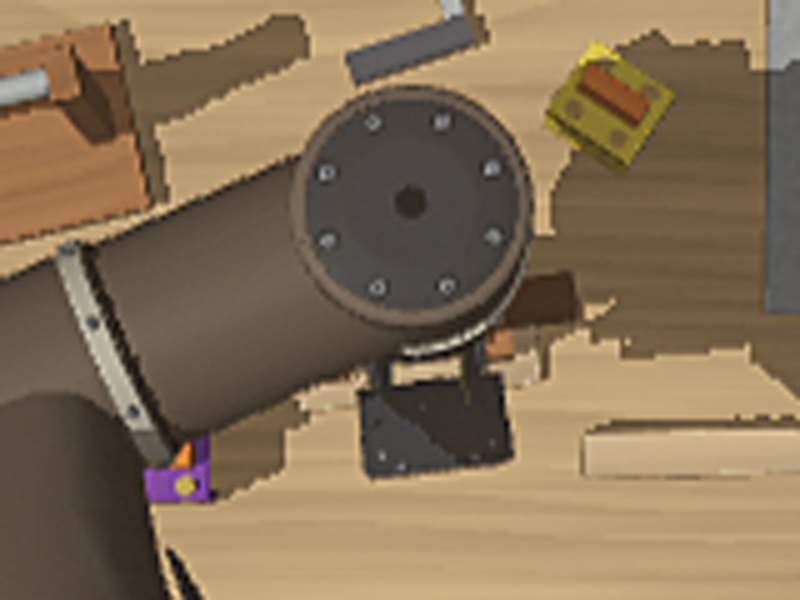

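The view from above is blocked by the wrist, centred over the cradle at crop (410,200). The estimates from both cameras agree within 3 mm, so I descend and grip.

```bash
python3 -m handwheel '[[0,0.2,0,-3,0],[0,0.2,0,-5,0],[0,0.2,0,-6.2,0],[0,0.2,0,-6.2,0],[1,0.2,0,-6.2,0],[1,0.2,0,-6.2,0],[1,0.2,0,-6.2,0],[1,0.2,0,-6.2,0]]' 30
python3 -m handwheel '[[1,0,0,0,0],[1,0,0,0,0],[1,0,0,0,0],[1,0,0,1,0],[1,0,0,2,0],[1,0,0,2,0]]' 30
```

```text
time_s: 3.85
tcp_pos: [0.4452, -0.0114, 0.1065]
eef_rot: [-180.0, 0.0, -83.1]
contact_force: [0.1, -0.2, -0.1]
gripper_width: 0.0526
gripper_force: 0.0
time_s: 4.6
tcp_pos: [0.4457, -0.0113, 0.1273]
eef_rot: [-179.9, 0.0, -83.1]
contact_force: [0.1, 0.3, -1.5]
gripper_width: 0.014
gripper_force: 29.9
```

Gripped, 14 mm wide. Lift, carry above the bar.

```bash
python3 -m handwheel '[[1,0,0,6,0],[1,0,0,11,0],[1,1,3,15,2],[1,3,8,15.5,4],[1,5,14,15.5,6],[1,7,20,15.5,6],[1,9,25,15.5,6],[1,10.1,29.6,15.5,6]]'
python3 -m handwheel '[[1,0,0,0,0],[1,0,0,0,0],[1,0,0,0,0]]'
python3 - <<'E'
from h import *
for n in('side','top'):
    p,d=imaging.capture(n);W=cloud(n,d)
    s=get_state();t=s['tcp_pos'];print(t)
    hsv=cv2.cvtColor(p,cv2.COLOR_RGB2HSV)
    near=(np.linalg.norm(W[...,:2]-np.array(t)[:2],axis=-1)<.08)&(W[...,2]>.195)&(W[...,2]<.30)
    b=near&(hsv[...,0]>100)&(hsv[...,0]<125)&(hsv[...,1]>120);X=W[b]
    print(n,b.sum(), rect(X) if b.sum()>5 else '',X.min(0).round(3),X.max(0).round(3))
    u,v=proj(n,t)[0].astype(int)
    cv2.imwrite(f'pics/{n}4.png',cv2.resize(p[v-50:v+50,u-65:u+65,::-1],(390,300),interpolation=cv2.INTER_CUBIC))
cv2.imwrite('pics/c4.png',np.hstack([cv2.imread('pics/side4.png'),cv2.imread('pics/top4.png')]))
E
```

```text
time_s: 5.6
tcp_pos: [0.5464, 0.2865, 0.2804]
eef_rot: [179.9, -0.0, -77.1]
contact_force: [0.9, -0.5, -0.7]
gripper_width: 0.0139
gripper_force: 30.0
time_s: 5.98
tcp_pos: [0.5459, 0.2836, 0.2815]
eef_rot: [-180.0, 0.0, -77.2]
contact_force: [-0.2, 0.4, -2.2]
gripper_width: 0.0136
gripper_force: 30.0
[0.54599036 0.28355524 0.28165581]
side 119 (array([549.1, 276.4]), array([53.4, 76.5]), 6.5) [0.519 0.238 0.2  ] [0.578 0.315 0.271]
[0.54605726 0.28359699 0.28177532]
top 19 (array([536.2, 266.9]), array([36.1, 70.1]), 59.3) [0.514 0.252 0.254] [0.574 0.3   0.267]
```

View pics/c4.png

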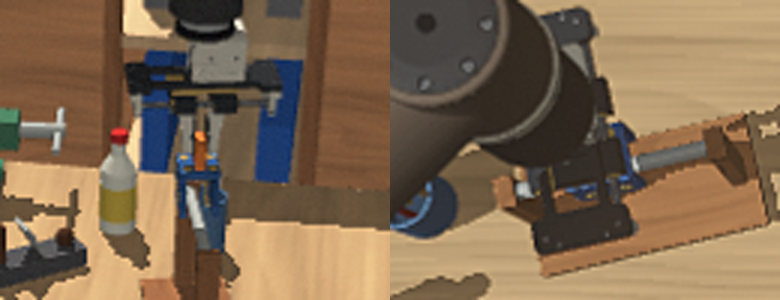

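The side crop shows the blue saddle held over the bar, with the bar between the cheeks at (200,200). The top crop shows the bar passing under it at (640,160). Now I lower it.

```bash
python3 -m handwheel '[[1,0.1,0,-2,0],[1,0.1,0,-4,0],[1,0.1,0,-6,0],[1,0.1,0,-7,0],[1,0.1,0,-7.6,0],[1,0.1,0,-7.6,0]]'
python3 -m handwheel '[[1,0,0,-0.2,0],[1,0,0,-0.3,0],[1,0,0,-0.4,0],[1,0,0,-0.4,0]]'
```

```text
time_s: 6.82
tcp_pos: [0.5476, 0.284, 0.2085]
eef_rot: [-179.9, -0.0, -77.1]
contact_force: [-5.6, -3.2, 11.9]
gripper_width: 0.0136
gripper_force: 30.0
time_s: 7.32
tcp_pos: [0.5481, 0.284, 0.2083]
eef_rot: [-179.7, 0.0, -77.0]
contact_force: [-14.8, -5.2, 32.2]
gripper_width: 0.0139
gripper_force: 30.3
```

Contact came about 7 mm early and with a sideways push. I back off a little and look.

```bash
python3 -m handwheel '[[1,0,0,0.4,0],[1,0,0,0.8,0],[1,0,0,0.8,0],[1,0,0,0.8,0]]'
python3 - <<'E'
from h import *
for n,w in(('side',35),('top',40)):
    p,d=imaging.capture(n);W=cloud(n,d);t=get_state()['tcp_pos']
    u,v=proj(n,t)[0].astype(int);v+=5
    cv2.imwrite(f'pics/{n}5.png',cv2.resize(p[v-w:v+w,u-w:u+w,::-1],(400,400),interpolation=cv2.INTER_CUBIC))
    hsv=cv2.cvtColor(p,cv2.COLOR_RGB2HSV)
    near=(np.linalg.norm(W[...,:2]-np.array(t)[:2],axis=-1)<.06)&(W[...,2]>.1)&(W[...,2]<.30)
    for nm,m in(('blue',(hsv[...,0]>100)&(hsv[...,0]<125)),('orange',(hsv[...,0]>5)&(hsv[...,0]<18)&(hsv[...,2]>150))):
        X=W[near&m&(hsv[...,1]>140)];print(n,nm,len(X),X.min(0).round(3),X.max(0).round(3)) if len(X) else 0
cv2.imwrite('pics/c5.png',np.hstack([cv2.imread('pics/side5.png'),cv2.imread('pics/top5.png')]))
E
```

```text
time_s: 7.82
tcp_pos: [0.547, 0.2844, 0.2087]
eef_rot: [180.0, -0.0, -77.1]
contact_force: [-0.3, -0.4, -2.2]
gripper_width: 0.0136
gripper_force: 30.0
side blue 84 [0.504 0.24  0.131] [0.579 0.305 0.279]
side orange 12 [0.545 0.256 0.199] [0.558 0.303 0.232]
top blue 5 [0.526 0.255 0.184] [0.574 0.268 0.19 ]
```

View pics/c5.png

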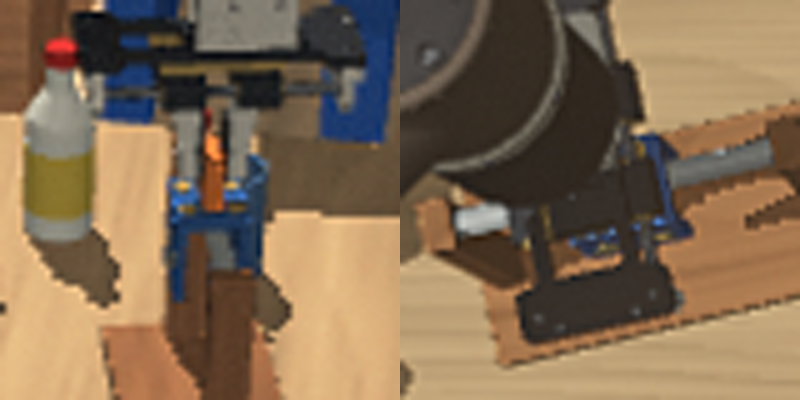

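The side crop shows the saddle astride the bar, crown at (210,205) with a cheek on each side. In the top crop the crown lies on the bar at (640,210). The depth gives the crown top at about 0.19, which is seated, so the weight was resting on the bar. I release and retreat.

```bash
python3 -m handwheel '[[1,0,0,-0.1,0],[0.7,0,0,-0.1,0],[0.7,0,0,-0.1,0],[0.6,0,0,-0.1,0],[0.5,0,0,-0.1,0],[0.5,0,0,-0.1,0]]'
python3 -m handwheel '[[0.3,0,0,1,0],[0.2,0,0,3,0],[0,0,0,6,0],[0,0,-4,9,0],[0,-2,-10,9,-2],[0,-5,-16,7,-4],[0,-8,-22,4,-6],[0,-10,-27,0,-6]]'
python3 - <<'E'
from h import *
z=np.load('top0.npz')
a=[]
for n in('side','top'):
    p,d=imaging.capture(n);W=cloud(n,d)
    hsv=cv2.cvtColor(p,cv2.COLOR_RGB2HSV)
    near=(np.linalg.norm(W[...,:2]-np.array([.547,.284]),axis=-1)<.06)&(W[...,2]>.1)&(W[...,2]<.26)
    for nm,m in(('blue',(hsv[...,0]>100)&(hsv[...,0]<125)),('orange',(hsv[...,0]>5)&(hsv[...,0]<18)&(hsv[...,2]>150))):
        X=W[near&m&(hsv[...,1]>140)];print(n,nm,len(X),X.min(0).round(3),X.max(0).round(3),rect(X)) if len(X) else 0
    u,v=proj(n,[.547,.284,.19])[0].astype(int)
    a.append(cv2.resize(p[v-40:v+40,u-40:u+40,::-1],(300,300),interpolation=cv2.INTER_CUBIC))
    for o in finder.cut_out(n,'stretcher')[:2]:
        X=W[o['region']];X=X[~np.isnan(X[:,0])];print(n,'str',o['p'],o['pixel'],len(X),rect(X),np.percentile(X[:,2],[10,50,90]).round(3))
cv2.imwrite('pics/c6.png',np.hstack(a))
E
```

```text
time_s: 8.68
tcp_pos: [0.5471, 0.2845, 0.2082]
eef_rot: [-180.0, 0.0, -77.1]
contact_force: [0.5, 0.3, 0.1]
gripper_width: 0.0433
gripper_force: 0.0
time_s: 9.68
tcp_pos: [0.4543, 0.031, 0.2222]
eef_rot: [-179.8, 0.1, -83.1]
contact_force: [2.0, -0.5, 0.6]
gripper_width: 0.0875
gripper_force: 0.0
side blue 70 [0.531 0.246 0.129] [0.58  0.303 0.198] (array([555.4, 274.6]), array([47.4, 57.3]), 1.3)
side orange 20 [0.537 0.26  0.207] [0.554 0.309 0.231] (array([543.4, 283.3]), array([11.2, 50.8]), 13.0)
top blue 114 [0.514 0.249 0.177] [0.573 0.314 0.198] (array([543.4, 283. ]), array([49.5, 58.5]), 15.0)
top orange 73 [0.527 0.262 0.14 ] [0.551 0.302 0.232] (array([539.1, 281.3]), array([41. , 20.4]), 85.1)
top str 0.66 [335.7, 253.4] 321 (array([448.2, -30.6]), array([ 34.4, 148.8]), 7.1) [0.081 0.086 0.091]
```

View pics/c6.png

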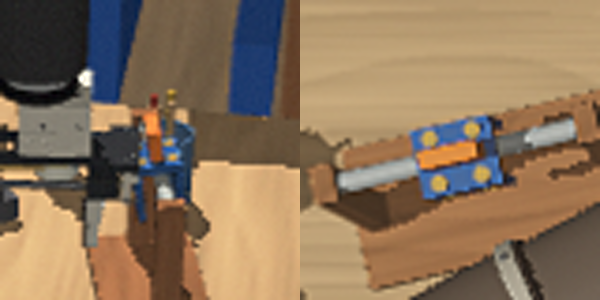

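The saddle hangs alone astride the bar, with the grip at top crop (448,155) and the bar emerging on both sides. Now the stretcher: it hasn't moved, and I grip it at its balance point.

```bash
python3 -m handwheel '[[0,-0.2,-2,-3,0],[0,-0.2,-3.7,-7,0],[0,-0.2,-3.7,-9,0],[0,-0.2,-3.7,-9,0],[0,-0.2,-3.7,-9,0]]'
```

```text
time_s: 10.5
tcp_pos: [0.4542, -0.0038, 0.1325]
eef_rot: [-179.9, 0.0, -83.1]
contact_force: [0.2, -0.2, 0.3]
gripper_width: 0.0875
gripper_force: 0.0
```

```bash
python3 -m handwheel '[[0,-0.9,-1.9,0,0],[0,-0.9,-1.9,-2,0],[0,-0.9,-1.9,-5,0],[0,-0.9,-1.9,-7,0],[0,-0.9,-1.9,-7.9,0],[0,-0.9,-1.9,-7.9,0],[1,-0.9,-1.9,-7.9,0],[1,-0.9,-1.9,-7.9,0]]' 40
python3 -m handwheel '[[1,0,0,0,0],[1,0,0,0,0],[1,0,0,0,0],[1,0,0,0,0],[1,0,0,0,0]]' 40
```

```text
time_s: 11.5
tcp_pos: [0.4442, -0.0235, 0.0529]
eef_rot: [-179.9, 0.0, -83.1]
contact_force: [0.1, 0.7, 0.3]
gripper_width: 0.0733
gripper_force: 0.0
time_s: 12.12
tcp_pos: [0.4459, -0.0231, 0.0528]
eef_rot: [-179.8, 0.0, -83.1]
contact_force: [5.5, -1.8, -2.5]
gripper_width: 0.028
gripper_force: 40.0
```

```bash
python3 -m handwheel '[[1,0,0,2,0],[1,0,0,5,0],[1,0,0,9,0],[1,0,-2,13,-6],[1,1,-5,14,-16],[1,2,-9,14,-26],[1,3,-13,14,-36],[1,4,-17,14,-46]]'
python3 -m handwheel '[[1,0.8,-3,0,-10],[1,1.6,-6,0,-20],[1,2.4,-9,0,-30],[1,3.2,-10,0,-40],[1,3.4,-10.6,0,-50],[1,3.4,-10.6,0,-52.5],[1,3.4,-10.6,0,-52.5],[1,3.4,-10.6,0,-52.5]]'
python3 -c "
from plant import get_state
s=get_state();print(s['tcp_pos'],s['eef_rot'],s['joints'],s['contact_force'])"
```

```text
time_s: 13.12
tcp_pos: [0.4836, -0.1949, 0.1919]
eef_rot: [180.0, -0.0, -129.4]
contact_force: [0.9, 0.1, -0.7]
gripper_width: 0.0279
gripper_force: 40.0
time_s: 14.12
tcp_pos: [0.5175, -0.2995, 0.1919]
eef_rot: [180.0, -0.0, 178.4]
contact_force: [-0.3, -0.8, -0.7]
gripper_width: 0.0281
gripper_force: 40.0
[ 0.51750404 -0.29953716  0.19192025] [ 1.79989198e+02 -2.59305924e-02  1.78447208e+02] [-1.13575437e+01  1.47823731e+01 -1.22226412e+01 -6.98938190e-03
 -6.30223772e+01 -8.01920783e+01] [-0.30330183 -0.77093592 -0.72953073]
```

Now fine-place and measure with the cameras.

```bash
python3 -m handwheel '[[1,0.3,0,-0.9,0],[1,0.3,0,-1.8,0],[1,0.3,0,-1.8,0],[1,0.3,0,-1.8,0]]'
python3 - <<'E'
from h import *
t=np.array(get_state()['tcp_pos']);a=[]
for n in('side','top'):
    p,d=imaging.capture(n);W=cloud(n,d)
    m=(W[...,2]>.16)&(W[...,2]<.225)&(W[...,0]>.545)&(W[...,0]<.72)&(abs(W[...,1]+.3)<.05)
    X=W[m];C=p[m].astype(int);pale=C.sum(1)>330
    print(n,len(X),pale.sum(),X.min(0).round(3),X.max(0).round(3))
    for x0 in np.arange(.545,.645,.0125):
        k=(X[:,0]>=x0)&(X[:,0]<x0+.0125)
        if k.sum()>3: Y=X[k];print(' ',x0.round(4),k.sum(),'y',Y[:,1].min().round(4),Y[:,1].max().round(4),'z',np.percentile(Y[:,2],[10,50,90]).round(4),C[k].mean(0).round())
    v,u=np.where(m);print('px',u.min(),u.max(),v.min(),v.max())
    h=[.5356,-.3,.193];print('expected tip,lens px',proj(n,[[.6355,-.3026,.193],[.7355,-.3052,.193]]).round(1).tolist())
    u,v=proj(n,[.62,-.3,.193])[0].astype(int)
    a.append(cv2.resize(p[v-50:v+50,u-50:u+50,::-1],(400,400),interpolation=cv2.INTER_CUBIC))
cv2.imwrite('pics/c7.png',np.hstack(a))
E
```

```text
time_s: 14.62
tcp_pos: [0.5207, -0.2997, 0.1741]
eef_rot: [-180.0, -0.0, 178.4]
contact_force: [0.4, -0.3, -0.8]
gripper_width: 0.0277
gripper_force: 40.0
side 263 2 [ 0.547 -0.324  0.18 ] [ 0.639 -0.277  0.216]
  0.545 24 y -0.3185 -0.2773 z [0.1851 0.2011 0.2083] [61. 46. 36.]
  0.5575 46 y -0.3186 -0.2851 z [0.1864 0.2047 0.2106] [53. 35. 24.]
  0.57 48 y -0.3227 -0.283 z [0.1849 0.2045 0.2121] [54. 35. 24.]
  0.5825 44 y -0.3221 -0.2873 z [0.1882 0.203  0.2095] [55. 36. 25.]
  0.595 44 y -0.3245 -0.2907 z [0.1854 0.2032 0.2091] [60. 41. 28.]
  0.6075 22 y -0.314 -0.2986 z [0.193  0.1997 0.2063] [119.  95.  68.]
  0.62 23 y -0.3182 -0.2945 z [0.1904 0.1971 0.2073] [120.  96.  68.]
  0.6325 12 y -0.3153 -0.2988 z [0.1938 0.2002 0.2043] [117.  93.  67.]
px 327 356 274 287
expected tip,lens px [[355.3, 283.2], [387.0, 286.7]]Traceback (most recent call last):
  File "<stdin>", line 7, in <module>
    return umr_minimum(a, axis, None, out, keepdims, initial, where)
ValueError: zero-size array to reduction operation minimum which has no identity
```

The top view is blocked by the arm, so I check in the side view by overlaying the expected outlines.

```bash
python3 - <<'E'
from h import *
n='side';p,d=imaging.capture(n)
x0,y0,f=320,255,8
im=cv2.resize(p[y0:y0+60,x0:x0+85,::-1],None,fx=f,fy=f,interpolation=cv2.INTER_NEAREST)
ex=np.array([np.cos(np.radians(-1.5)),np.sin(np.radians(-1.5)),0]);ey=np.array([-ex[1],ex[0],0]);ez=np.array([0,0,1.])
def draw(X,col):
    q=((proj(n,X)-[x0,y0]+.5)*f).round().astype(np.int32);cv2.polylines(im,[q.reshape(-1,1,2)],True,col,1)
g=np.array([.7355,-.3052,.193]);th=np.linspace(0,2*np.pi,40)
def circ(c,rr): return [c+rr*(np.cos(t)*ey+np.sin(t)*ez) for t in th]
tip=g-.1*ex
draw(circ(tip,.009),(0,255,0));draw(circ(tip-.035*ex,.009),(0,255,0))
c=tip-.035*ex
sq=[c+.014*(a*ey+b*ez) for a,b in((1,1),(1,-1),(-1,-1),(-1,1))];draw(sq,(0,255,0))
draw([sq[0],sq[3],sq[3]-.05*ex,sq[0]-.05*ex],(0,255,0))
draw([sq[2],sq[3],sq[3]-.05*ex,sq[2]-.05*ex],(0,255,0))
draw(circ(g,.018),(0,0,255))
h=g+.032*ex
for k in(0,.036):
    draw([h+k*ex+a*.028*ey+b*.025*ez for a,b in((1,1),(1,-1),(-1,-1),(-1,1))],(0,0,255))
cv2.imwrite('pics/c7.png',im)
E
```

```text
(no output)
```

View pics/c7.png

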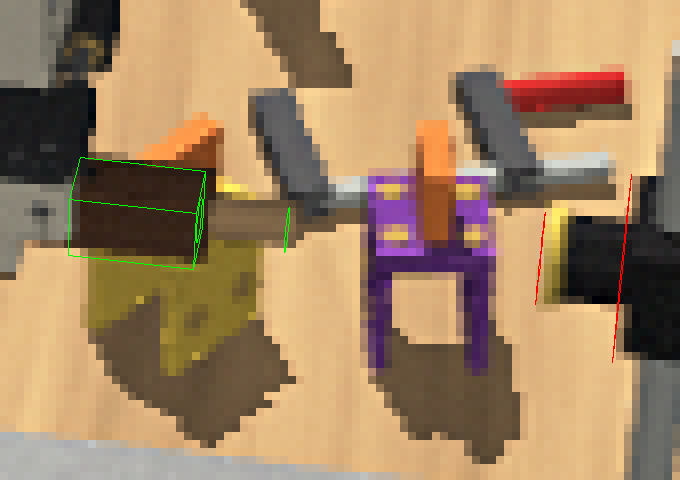

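The overlay shows the stretcher's outline and the lens rim both about 1 px further right than the model, so their gap is right. The stretcher sits about 0.8 px (about 3 mm) above the model while the lens height matches. I fit surfaces to the depth to separate the y and z errors.

```bash
python3 - <<'E'
from h import *
from scipy.optimize import least_squares
a=np.radians(-1.5);R=np.array([[np.cos(a),-np.sin(a),0],[np.sin(a),np.cos(a),0],[0,0,1]])
def sdf(P,h):
    q=abs(P)-h;return np.linalg.norm(np.maximum(q,0),axis=1)+np.minimum(q.max(1),0)
def fit(X,c,h,yaw=False):
    def res(s):
        P=(X-c-s[:3])@R
        if yaw: P=P@np.array([[np.cos(s[3]),-np.sin(s[3]),0],[np.sin(s[3]),np.cos(s[3]),0],[0,0,1]])
        return sdf(P,h)
    s=least_squares(res,[0,0,0,0],loss='soft_l1',f_scale=.003,x_scale=[.01,.01,.01,.1]).x;return (c+s[:3]).round(4),np.degrees(s[3]).round(2),len(X),np.std(res(s)).round(4)
g=np.array([.7355,-.3052,.193]);ex=R[:,0]
for n in('top','side'):
    z=np.load(n+'0.npz');p=z['p'];W=cloud(n,z['d'])
    hc=g+.05*ex
    m=(abs(W[...,0]-hc[0])<.03)&(abs(W[...,1]-hc[1])<.045)&(abs(W[...,2]-hc[2])<.04)&(p.max(2)<80)
    print(n,'head',fit(W[m],hc,np.array([.018,.028,.025])),'expected',hc.round(4))
Ws=[]
for i in range(6):
    p,d=imaging.capture('side');W=cloud('side',d);Ws.append(W)
W=np.nanmean(Ws,0)
c=np.array([.5356,-.3,.193])
m=(W[...,0]>.56)&(W[...,0]<.603)&(abs(W[...,1]+.302)<.035)&(abs(W[...,2]-.193)<.035)&(p.sum(2)<200)
print('bar',fit(W[m],c,np.array([.5,.014,.014])),fit(W[m],c,np.array([.5,.014,.014]),True))
m=(W[...,0]>.61)&(W[...,0]<.66)&(abs(W[...,1]+.302)<.03)&(abs(W[...,2]-.193)<.03)
X=W[m];P=(X-c)@R
s=least_squares(lambda s:np.hypot(P[:,1]-s[0],P[:,2]-s[1])-.009,[0,0],loss='soft_l1',f_scale=.003).x
print('tenon dy,dz from nominal',s.round(4),len(X),'xmax',np.sort(P[:,0])[-8:].round(4))
E
```

```text
top head (array([ 0.7821, -0.3064,  0.1914]), np.float64(0.0), 268, np.float64(0.0032)) expected [ 0.7855 -0.3065  0.193 ]
side head (array([ 0.7822, -0.304 ,  0.1919]), np.float64(0.0), 264, np.float64(0.0035)) expected [ 0.7855 -0.3065  0.193 ]
bar (array([ 0.5454, -0.299 ,  0.1947]), np.float64(0.0), 156, np.float64(0.0014)) (array([ 0.581 , -0.2999,  0.1947]), np.float64(-1.23), 156, np.float64(0.0014))
tenon dy,dz from nominal [0.0016 0.0014] 52 xmax [0.0998 0.101  0.1018 0.1022 0.1024 0.1028 0.103  0.1044]<stdin>:21: RuntimeWarning: Mean of empty slice
```

The head axis is at z about 0.1915 and the bar at about 0.1945, with lateral and yaw on line. I lower 3 mm, settle, check and hand in.

```bash
python3 -m handwheel '[[1,0,0.1,-0.3,0],[1,0,0.1,-0.3,0],[1,0,0.1,-0.3,0],[1,0,0.1,-0.3,0],[1,0,0.1,-0.3,0],[1,0,0.1,-0.3,0]]'
python3 - <<'E'
from h import *
p,d=imaging.capture('top');W=cloud('top',d);hsv=cv2.cvtColor(p,cv2.COLOR_RGB2HSV)
near=(np.linalg.norm(W[...,:2]-np.array([.547,.284]),axis=-1)<.06)&(W[...,2]>.1)&(W[...,2]<.26)
X=W[near&(hsv[...,0]>100)&(hsv[...,0]<125)&(hsv[...,1]>140)];print(len(X),rect(X),np.percentile(X[:,2],[5,50,95]).round(3))
s=get_state();print(s['tcp_pos'],s['eef_rot'],abs(s['qd']).max(),s['gripper_force'])
print(r.close_job())
E
```

```text
time_s: 15.82
tcp_pos: [0.5207, -0.2987, 0.1712]
eef_rot: [-180.0, 0.0, 178.4]
contact_force: [1.0, -1.0, -0.5]
gripper_width: 0.0279
gripper_force: 40.0
81 (array([544.1, 282.9]), array([50.7, 57.4]), 12.7) [0.184 0.189 0.195]
[ 0.52067486 -0.29869285  0.17115595] [-1.79999318e+02  6.85228881e-04  1.78379712e+02] 0.13329958419562699 39.980419278144836
the job is handed in; nothing more can be done
None
```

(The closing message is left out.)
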